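# Plug in the adapter module, snap the cover on and keep it pressed

### The job

Press the black plug-in module down into the recess of the grey adapter housing until its shoulder is flush on the housing, then set the white hood over it and press it down past the resistance of its snap latches until it is fully home on the ledge. Finish while still pressing the hood down firmly with the gripper: do not let go of the push at the end. Leave the roll of tape and the screwdriver where they are.

Things in the scene. Friction and masses are not known exactly. Their poses are not given: they have to be found in the camera images.
- housing: Grey plastic adapter housing, fixed on an aluminium plate 140 (x) x 92 (y) x 6 mm. Origin: centre of the plate's underside, on the desk; x along the long side, z up. A ledge 118 x 73 mm has its top at z = 16 mm; on it stands a block 96 x 60 mm with its top face at z = 36 mm, whose uppermost 6 mm slope inwards to 90 x 54 mm as a lead-in.
- recess (a point): Centre of the recess's mouth in the housing's top face, 36 mm above the housing's origin, same axes. The recess is 47.5 (x) x 27.5 (y) mm, 20 mm deep, with a 2 mm chamfer. A weak spring leaf in its -y wall rubs on the module: pushing it in takes 1 to 6 N; it does not sink in by its own weight.
- latch (a point): Outermost point of the latch on the housing's -x end (another is on the +x end, x = +-51 mm): a round black sprung bar 28 mm long along y, centre 27 mm above the housing's origin, sticking out 3 mm from the block. The hood's ribs push both bars inwards and slip below them.
- module: Loose black plug-in module, about 80 g, on its foot. Origin: centre of the foot's underside; z up, x along the long side. Foot 46 (x) x 26 (y) x 18 mm; on it a wider head 58 (x) x 34 (y) mm from z = 18 to 32 mm, its underside being the shoulder. Grasp across the head's 34 mm (y). Home: long side along the housing's, either way round, origin 18 mm above the housing's origin.
- cover: Loose white hood, about 120 g, open below, standing on its rim. Origin: centre of the rim's plane; z up, x along the long side. Outside 112 (x) x 68 (y) mm, top face at z = 40 mm; inside 61.6 mm wide (y); a round rib inside each end, centre at z = 5.6 mm, 97.6 mm (x) between the ribs. It goes over the housing's block, long sides parallel, either way round, with the module home first.
- grip_rib (a point): Middle of the grip rib on the hood's top, 50 mm above the hood's origin: 60 (x) x 16 (y) mm, from z = 40 to 60 mm of the hood. Grasp it across its 16 mm (y); fingertips may stand on the top face beside it.
- rim (a point): Centre of the hood's rim plane (the hood's origin). It meets the latches about 26 mm above the housing's origin; pressing then takes about 8 to 15 N, which drops suddenly about 21 mm above it; fully home, the rim stands on the ledge 16 mm above the housing's origin.
- roll: loose roll of tape, 66 mm across, 18 mm high, lying flat; origin at the centre of its underside; leave it alone
- driver: loose screwdriver 133 mm long, 18 mm thick, lying near the tester on the right; origin under its middle; leave it alone
Things that resemble listed ones, but are neither listed nor needed, are in the scene too. Of the things shaped like the module, the black one is meant.

How it is judged:
By the outcome, as a careful person would: the job done as asked, in the order asked, and still so for the second after the job is handed in, while the arm keeps its last pose, push and grip.
It also fails if it takes over 72 s, if anything falls off the work surface, if the arm or the gripper's body presses on something with over 40 N, if the wrist force passes 120 N, or if a joint passes its speed limit or range.

### The arm

A 6-joint arm with a two-finger parallel gripper is mounted at the origin on the work surface; the furniture and walls round the work are solid. World frame = base frame: x ahead of the robot, y to its left, z up, the work surface at z = 0. Lengths are in m, angles in degrees, forces in N, time in s.
With the tool pointing down it reaches from about 0.3 to 0.75 m from the base axis. Payload 8.5 kg.
Tool frame: the origin (TCP) lies between the finger pads; the fingertips stand 8 mm ahead of it and the grasp point (between the pads) lies 11 mm behind it; y points along the fingers, z is the direction in which the jaws open and shut, and the axes are right-handed (so a half turn about y gives the same grasp; the last joint's range is limited). The gripper opens to 85 mm and grips with 20 to 120 N. Pads are 22 mm wide; open, the fingers measure 114 mm over their backs; the gripper's body (76 mm by 85 mm) begins 54 mm behind the grasp point. The pads swing forward as they close: fully open they stand 13 mm farther back than shut.
Start: joints at [-12.336, 21.807, 74.336, -0, 83.858, -12.336], TCP at [0.55, 0, 0.239] pointing down, gripper open.
Joint ranges: [-178.18, 178.18], [-50.72, 133.34], [12.68, 142.11], [-81.47, 261.47], [9.98, 163.14], [-165.26, 165.26]. Speed limits (degrees/s): [136.94, 136.94, 180, 180, 180, 180].

### API

Orientations are given as a 3x3 rotation matrix whose columns are the frame's x, y, z axes.
In Python, from rig import env, get_image gives the robot as it stands.
- The arm moves only by the tool move_arm, never from a script. Its argument "targets" is one flat list of numbers, 6 for each row, row after row: the shift along the tool's x, y, z in mm, then the turn, a rotation vector about the tool's x, y, z in rad. A call has exactly 5 rows; each row shifts and turns the commanded pose from where the row before left it, along the tool's axes as they then stand; what a row does not reach is not made up. A row lasts 1/8 s, in which the tool goes at most 62.5 mm and 10.7 degrees, less where a joint would pass 70% of its speed; a pose out of reach is approached as far as the arm can. A call is refused whole if a number of a shift passes 62.5 or a number of a turn 0.188, either way. A call with a gripper value outside its range is refused whole. "hand" is the opening, from -1 (shut) to 1 (fully open), so that 0 is half open, set as the call begins (left out, the last holds). The fingers move at their own pace and stop on an object; "squeeze" is the grip in N (left out, the last holds). Time passes only in rows, so rows that do not move let the fingers close, or fill a call up. It gives the time, the measured TCP pose, the force and the opening at its end, in the units of the state.
- env.observe(): the state, without advancing time (a new reading comes with each control period).
- get_image(name): name is "scene" or "side" or "wrist"; returns a dict with "pixels" (480x640x3 uint8, red, green, blue), "z_map" (480x640 float32, m along the optical axis (not along the pixel's ray), 0 where there is no reading), "intrinsics" (3x3 intrinsics, pixels), "R" (3x3) and "t" (3): a world point X has camera coordinates R X + t; the wrist camera has in their place "mount" (4x4, takes a point from camera to tool coordinates, whose origin is the TCP and whose axes are the tool frame's). Camera axes: x right, y down, z forward; pixel columns grow to the right and rows downward; lengths in m; the calibration is good to about 2 mm. A picture is of the moment at which its call begins: read the wrist's pose just before it.
- env.close_job(): hands the job in, once; it reports no verdict.
The state is a dict: "time_s": time; "q": joint angles; "qvel": joint speeds; "joint_efforts": joint torques, N m; "position": TCP position; "tool_rot": TCP orientation; "ft_force": force on the tool from outside, world axes, zero at the start; "wrist_torque": the same for the moment, N m; "grip_width": finger opening in m.
Only numpy, scipy, OpenCV 4.12 (cv2) and the standard library are available. Lean on these libraries where they do the work, as an engineer would, in place of code of your own. Each camera call takes 0.05 s, during which the arm holds its last target.

## Working session

There is one attempt and no reset: what is moved stays moved. The work goes in short steps, Python scripts to look and compute and a tool call to move; the robot and the scene stay as the last step left them, time stands still between calls to the robot, and variables do not carry over. Pictures are saved under pics/ and viewed, and the job is handed in when it is done.

Besides the shell and the picture viewer there is one more tool, called after ">>>" as name(argument=value, ...) on one line, values as JSON. move_arm: Moves the arm, as the interface text tells. Its arguments: {"type":"object","properties":{"targets":{"type":"array"},"hand":{"type":"number"},"squeeze":{"type":"number"}},"required":["targets"]}

```bash
ls; mkdir -p pics; cat > h.py <<'E'
import numpy as np, cv2
from rig import env, get_image
def save(n,fn,crop=None,scale=1):
    im=get_image(n); p=im["pixels"][:,:,::-1].copy()
    if crop: p=p[crop[1]:crop[3],crop[0]:crop[2]]
    if scale!=1: p=cv2.resize(p,None,fx=scale,fy=scale,interpolation=cv2.INTER_CUBIC)
    cv2.imwrite("pics/"+fn,p); return im
def cam(im,state=None):
    # returns K, Rwc (cam->world), origin
    K=np.array(im["intrinsics"])
    if "R" in im:
        R=np.array(im["R"]);t=np.array(im["t"]);return K,R.T,-R.T@t
    M=np.array(im["mount"]);s=state; R=np.array(s["tool_rot"])
    return K,R@M[:3,:3],R@M[:3,3]+np.array(s["position"])
def onplane(im,uv,z,state=None):
    K,R,o=cam(im,state); uv=np.atleast_2d(uv).astype(float)
    d=(np.linalg.inv(K)@np.c_[uv,np.ones(len(uv))].T).T@R.T
    return o+d*((z-o[2])/d[:,2])[:,None]
def cloud(im,state=None):
    K,R,o=cam(im,state); z=np.array(im["z_map"]); v,u=np.mgrid[:z.shape[0],:z.shape[1]]
    d=np.stack([(u-K[0,2])/K[0,0],(v-K[1,2])/K[1,1],np.ones_like(z)],-1)*z[...,None]
    P=d@R.T+o; P[z==0]=np.nan; return P
E
python3 - <<'E'
from h import *
s=env.observe();print(s)
for n in("scene","side","wrist"):
    im=save(n,n+"0.png"); print(n,cam(im,s)[2].round(3),cam(im,s)[1].round(2).tolist(),im["intrinsics"])
E
```

```text
pics
{'time_s': 0.0, 'q': array([-1.23351404e+01,  2.18429386e+01,  7.43863730e+01,  1.44686634e-03,
        8.38570134e+01, -1.23357224e+01]), 'qvel': array([-0.04488125,  0.0572685 , -0.00646055,  0.02871766, -0.03040454,
       -0.05001333]), 'joint_efforts': array([-1.00240642e-03, -4.48466885e+01, -2.31285810e+01, -2.87182611e-04,
        4.73836102e-03,  1.77242771e-05]), 'position': array([5.49717593e-01, 7.19859657e-05, 2.38683972e-01]), 'tool_rot': array([[ 7.18392846e-06, -1.46651116e-03,  9.99998925e-01],
       [-9.99999940e-01,  3.46394353e-04,  7.69192749e-06],
       [-3.46405261e-04, -9.99998865e-01, -1.46650859e-03]]), 'ft_force': array([-0.54362845, -0.07623229,  0.68267694]), 'wrist_torque': array([-0.01955042, -0.04509979, -0.04397574]), 'grip_width': 0.08529390545033408}
scene [-0.584  0.882  0.679] [[-0.59, -0.33, 0.74], [-0.81, 0.22, -0.55], [0.02, -0.92, -0.4]] [[598.07729826   0.         320.27377428]
 [  0.         598.07729826 242.72904113]
 [  0.           0.           1.        ]]
side [ 0.47  -0.77   0.776] [[0.99, -0.07, 0.09], [-0.12, -0.66, 0.74], [0.01, -0.75, -0.67]] [[471.54328157   0.         323.33702897]
 [  0.         471.54328157 238.6001012 ]
 [  0.           0.           1.        ]]
wrist [0.55  0.08  0.373] [[1.0, 0.0, -0.0], [0.0, -0.95, -0.31], [-0.0, 0.31, -0.95]] [[421.34008951   0.         316.75567353]
 [  0.         421.34008951 234.87790435]
 [  0.           0.           1.        ]]
```

View pics/scene0.png

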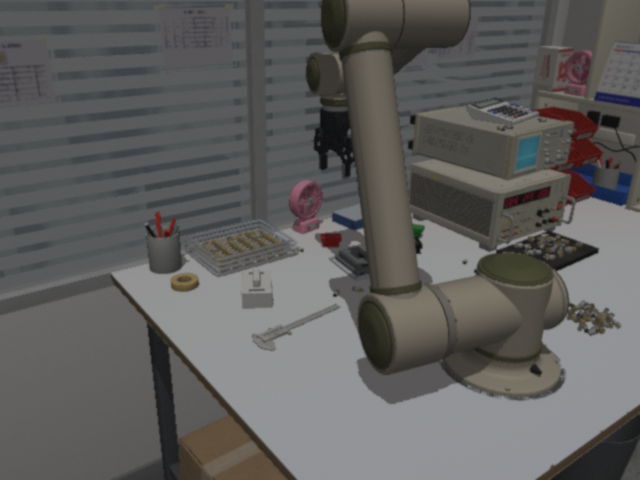

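View pics/side0.png

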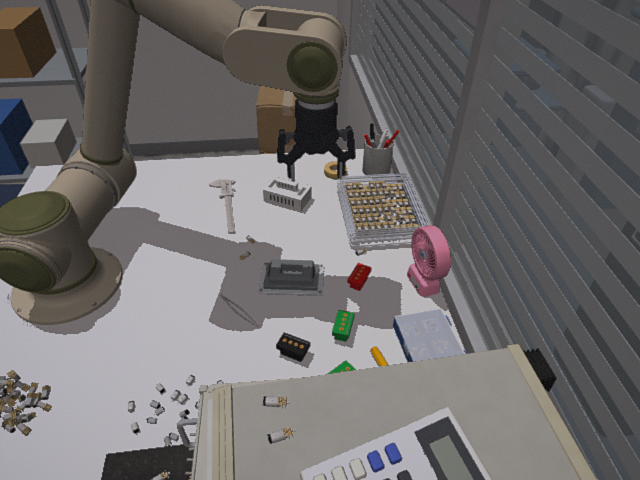

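View pics/wrist0.png

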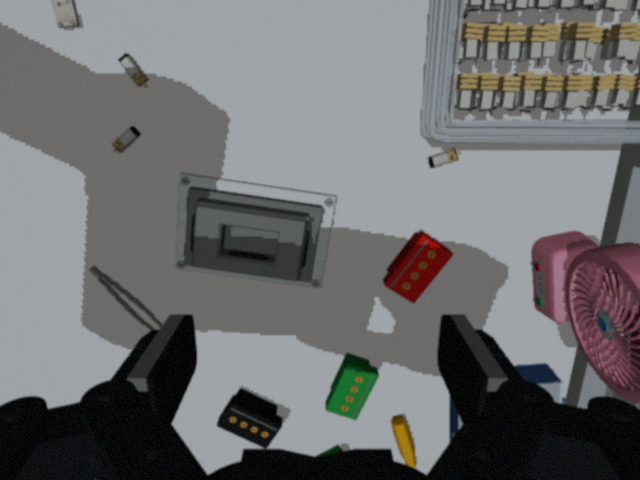

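Candidates, with side-view pixels:
- **Module:** black (293,346) is the one meant. Lookalikes are red (359,276), green (343,324) and green (342,369).
- **Hood:** white with a grip rib (287,195). The calliper (228,205) and the grey box on the shelf are also pale.
- **Housing:** grey on its plate (292,277).

The tape roll is at (336,170). Next I'll check close crops and measure.

```bash
python3 - <<'E'
from h import *
s=env.observe()
im=get_image("side"); p=im["pixels"][:,:,::-1]
a=cv2.resize(p[150:390,200:400],None,fx=2.5,fy=2.5,interpolation=cv2.INTER_CUBIC); cv2.imwrite("pics/crop1.png",a)
P=cloud(im)
w=get_image("wrist"); W=cloud(w,s)
for n,(u,v) in dict(mod=(293,342),hous=(292,279),hoodtop=(275,193),desk=(200,250)).items(): print(n,P[v,u].round(4))
for n,(u,v) in dict(mod=(262,405),hous=(210,215),hous2=(300,250),rec=(250,240),desk=(400,350)).items(): print(n,W[v,u].round(4))
def rect(C,mask,name):
    pts=C[mask][:,:2]; r=cv2.minAreaRect((pts*1000).astype(np.float32)); print(name,mask.sum(),np.round(r[0],1),np.round(r[1],1),round(r[2],1), C[mask][:,2].mean().round(4))
def reg(C,x0,x1,y0,y1,z0,z1): return (C[...,0]>x0)&(C[...,0]<x1)&(C[...,1]>y0)&(C[...,1]<y1)&(C[...,2]>z0)&(C[...,2]<z1)
np.save("/tmp/P.npy",P);np.save("/tmp/W.npy",W)
for (C,nm) in((P,"side"),(W,"wrist")):
    m=reg(C,.3,.75,-.35,.4,.012,.11)
    n,l,st,ce=cv2.connectedComponentsWithStats(m.astype(np.uint8))
    for i in range(1,n):
        if st[i,4]>80: rect(C,l==i,nm+str(ce[i].round(0)))
E
```

```text
mod [ 0.4816 -0.2323  0.0354]
hous [ 0.4906 -0.0664  0.0328]
hoodtop [0.4665 0.2399 0.0405]
desk [0.2795 0.0785 0.0043]
mod [ 0.492  -0.2263  0.011 ]
hous [ 0.4604 -0.014   0.0352]
hous2 [ 0.5348 -0.0448  0.0357]
rec [ 0.4891 -0.0431  0.0146]
desk [ 0.6346 -0.1678 -0.0013]
side[366. 203.] 3324 [692.9 218.2] [114. 350.] 0.0 0.0393
side[330. 169.] 126 [629.9 371.5] [58.6 36.2] 85.3 0.0191
side[287. 192.] 1069 [498.2 259.1] [ 74.1 115.4] 60.2 0.0388
side[291. 274.] 1513 [490.2 -40.3] [ 76.7 118.8] 81.0 0.0292
side[359. 275.] 382 [638.4 -64.6] [60.4 35.2] 56.2 0.0326
side[343. 324.] 484 [ 583.  -194.6] [60.2 34. ] 69.2 0.033
side[416. 336.] 1583 [ 720.5 -241.9] [ 63.7 111.3] 2.6 0.034
side[293. 345.] 591 [ 480.7 -235. ] [36.4 58.7] 57.4 0.0327
side[379. 356.] 167 [ 640.6 -267.8] [17.1 46.1] 17.4 0.0175
side[343. 367.] 171 [ 563.4 -302.3] [44.7 25.3] 31.0 0.0347
wrist[501.  72.] 16775 [692.5  97. ] [102.6 114.8] 89.9 0.0333
wrist[250. 234.] 10252 [489.6 -39.2] [ 73.6 118.9] 81.4 0.027
wrist[416. 266.] 2655 [637.5 -64.3] [58.3 34.4] 56.7 0.0303
wrist[351. 388.] 2083 [ 582.4 -193.9] [59.2 34.4] 69.0 0.0301
wrist[249. 420.] 2110 [ 480.8 -233.6] [36.2 58.7] 58.6 0.0294
wrist[455. 420.] 202 [ 691.8 -238.5] [ 5.2 41.1] 2.0 0.0229
wrist[404. 442.] 506 [ 644.1 -276.1] [13.9 64.8] 17.0 0.0146
```

View pics/crop1.png

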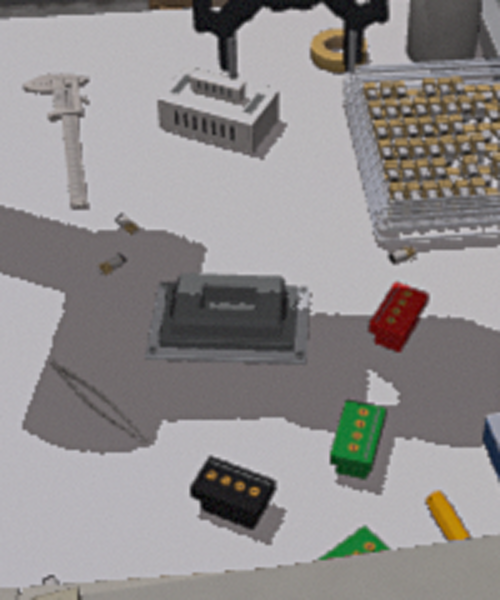

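```bash
python3 - <<'E'
from h import *
P=np.load("/tmp/P.npy");W=np.load("/tmp/W.npy")
for u in range(200,540,40):
    for v in (375,395,440):
        print(u,v,P[v,u].round(3),end=' ')
    print()
def rect(C,m,n):
    r=cv2.minAreaRect((C[m][:,:2]*1000).astype(np.float32)); print(n,m.sum(),np.round(r[0],1),np.round(r[1],1),round(r[2],1),C[m][:,2].mean().round(4))
def reg(C,x,y,h,z0,z1): return (abs(C[...,0]-x)<h)&(abs(C[...,1]-y)<h)&(C[...,2]>z0)&(C[...,2]<z1)
for C in(P,W):
    rect(C,reg(C,.481,-.234,.05,.028,.04),"mod")
    rect(C,reg(C,.49,-.04,.085,.0325,.04),"hous")
    rect(C,reg(C,.49,-.04,.085,.0125,.02),"ledge")
    rect(C,reg(C,.49,-.04,.085,.0035,.1),"plate")
rect(P,reg(P,.498,.259,.085,.035,.044),"hoodtop")
rect(P,reg(P,.498,.259,.085,.055,.07),"rib")
E
```

```text
200 375 [ 0.305 -0.263  0.002] 200 395 [ 0.345 -0.409  0.177] 200 440 [ 0.35  -0.474  0.177] 
240 375 [ 0.379 -0.272  0.003] 240 395 [ 0.416 -0.496  0.312] 240 440 [ 0.417 -0.546  0.313] 
280 375 [ 0.453 -0.282  0.006] 280 395 [ 0.459 -0.5    0.311] 280 440 [ 0.456 -0.552  0.318] 
320 375 [ 0.504 -0.481  0.312] 320 395 [ 0.501 -0.505  0.312] 320 440 [ 0.496 -0.555  0.314] 
360 375 [ 0.549 -0.486  0.312] 360 395 [ 0.544 -0.51   0.311] 360 440 [ 0.536 -0.559  0.314] 
400 375 [ 0.593 -0.491  0.312] 400 395 [ 0.587 -0.515  0.312] 400 440 [ 0.569 -0.576  0.342] 
440 375 [ 0.637 -0.497  0.314] 440 395 [ 0.63  -0.52   0.314] 440 440 [ 0.603 -0.584  0.351] 
480 375 [ 0.682 -0.5    0.312] 480 395 [ 0.673 -0.524  0.312] 480 440 [ 0.656 -0.572  0.312] 
520 375 [ 0.726 -0.506  0.313] 520 395 [ 0.717 -0.528  0.311] 520 440 [ 0.696 -0.576  0.311] 
mod 515 [ 480.7 -235. ] [36.4 58.7] 57.4 0.0342
hous 644 [490.9 -40.8] [ 61.3 100.3] 82.7 0.0375
ledge 418 [489.4 -43.7] [ 86.8 134.3] 81.4 0.0175
plate 2671 [490.9 -40.2] [169.6 168.4] 89.7 0.0193
mod 1661 [ 480.9 -233.6] [36.2 58.5] 58.6 0.0314
hous 5090 [490.3 -39. ] [57.6 93.3] 81.2 0.0351
ledge 3670 [489.8 -39.1] [ 73.6 118.7] 81.3 0.0154
plate 14411 [490.  -39.3] [ 92.5 140. ] 81.5 0.0208
hoodtop 443 [498.6 259.5] [ 74.  115.2] 59.6 0.0414
rib 124 [498.1 257.6] [20.6 58.3] 62.7 0.0609
```

>>> move_arm(targets=[46,0,-14,0,0,0,46,0,-14,0,0,0,46,0,-14,0,0,0,46,0,-14,0,0,0,46,0,-14,0,0,0], hand=0.5, squeeze=40)

```text
time_s: 0.88
position: [0.4793, -0.2314, 0.2393]
tool_rot: [[0.0, 0.0, 1.0], [-1.0, 0.0, 0.0], [-0.0, -1.0, 0.0]]
ft_force: [0.9, 0.6, -0.2]
grip_width: 0.0637
```

>>> move_arm(targets=[0,20,0,0,-0.18,0,0,20,0,0,-0.18,0,0,20,0,0,-0.18,0,0,20,0,0,-0.18,0,0,20,0,0,-0.18,0])

```text
time_s: 1.5
position: [0.4799, -0.23, 0.1386]
tool_rot: [[0.787, -0.0, 0.617], [-0.617, 0.0, 0.787], [-0.0, -1.0, -0.0]]
ft_force: [0.1, 0.7, -0.4]
grip_width: 0.0639
```

```bash
cat >> h.py <<'E'
def rect(C,m,n):
    r=cv2.minAreaRect((C[m][:,:2]*1000).astype(np.float32)); print(n,m.sum(),np.round(r[0],1),np.round(r[1],1),round(r[2],1),C[m][:,2].mean().round(4)); return r
def reg(C,x,y,h,z0,z1): return (abs(C[...,0]-x)<h)&(abs(C[...,1]-y)<h)&(C[...,2]>z0)&(C[...,2]<z1)
def yaw(s): z=s["tool_rot"][:,2]; return np.degrees(np.arctan2(z[1],z[0]))
def totool(s,dw): return np.array(s["tool_rot"]).T@np.array(dw)
E
python3 - <<'E'
from h import *
s=env.observe(); w=save("wrist","w1.png"); C=cloud(w,s)
print(s["position"],yaw(s),s["grip_width"])
rect(C,reg(C,.481,-.234,.05,.026,.036),"mod")
E
```

```text
[ 0.47992698 -0.22998563  0.13860969] 51.90457892857888 0.06392836456397197
mod 5053 [ 480.4 -234.7] [34.1 58.7] 59.4 0.0311
```

View pics/w1.png

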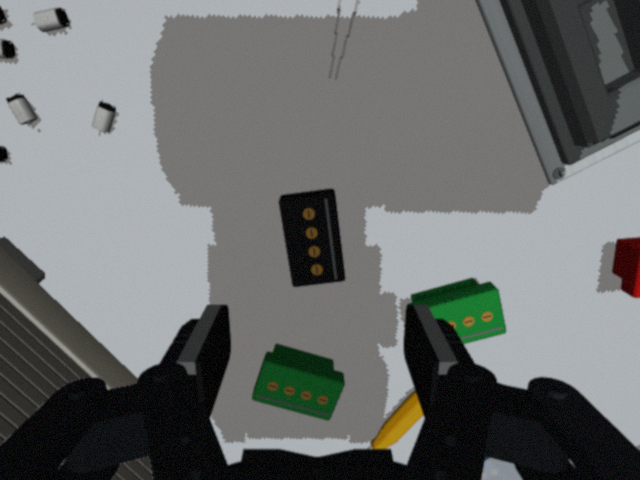

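>>> move_arm(targets=[3.3,15,-3.4,0,-0.129,0,0,25,0,0,0,0,0,25,0,0,0,0,0,25,0,0,0,0,0,22.5,0,0,0,0])

```text
time_s: 2.17
position: [0.4806, -0.2348, 0.0263]
tool_rot: [[0.855, 0.0, 0.518], [-0.518, -0.0, 0.855], [0.0, -1.0, -0.0]]
ft_force: [0.0, 0.1, -0.1]
grip_width: 0.0642
```

>>> move_arm(targets=[0,0,0,0,0,0,0,0,0,0,0,0,0,0,0,0,0,0,0,0,0,0,0,0,0,0,0,0,0,0], hand=-1, squeeze=50)

```text
time_s: 2.8
position: [0.4809, -0.235, 0.0278]
tool_rot: [[0.857, 0.001, 0.516], [-0.516, -0.001, 0.857], [0.002, -1.0, -0.0]]
ft_force: [-0.3, -0.3, 6.5]
grip_width: 0.0327
```

```bash
python3 - <<'E'
from h import *
s=env.observe(); w=save("wrist","w2.png");save("side","s2.png",(200,250,400,400),3)
print(s["position"],yaw(s),s["grip_width"],s["ft_force"])
E
```

```text
[ 0.48088101 -0.2350065   0.02778393] 58.94238011567061 0.03268403763780413 [-0.33007389 -0.29561579  6.45465639]
```

View pics/w2.png

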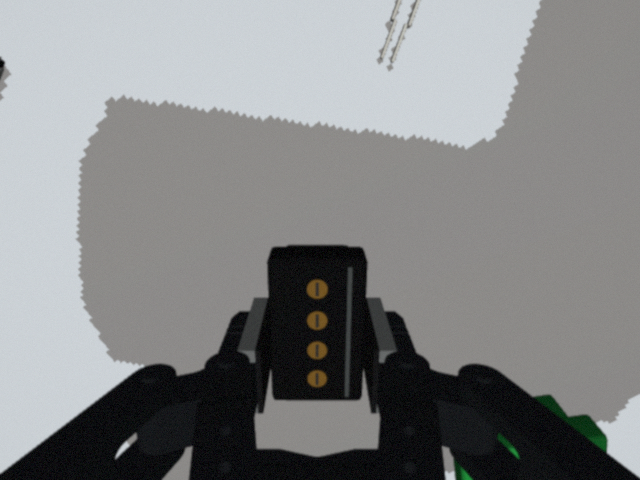

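View pics/s2.png

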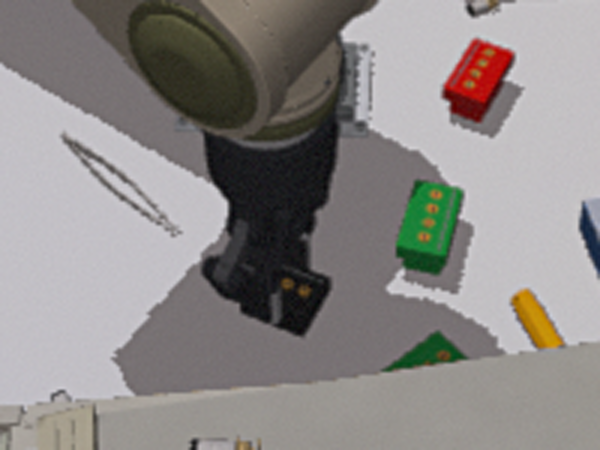

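>>> move_arm(targets=[0,-10,0,0,0,0,0,-20,0,0,0,0,0,-20,0,0,0,0,0,-20,0,0,0,0,0,-10,0,0,0,0])

```text
time_s: 3.52
position: [0.4806, -0.2348, 0.1082]
tool_rot: [[0.857, 0.001, 0.516], [-0.516, -0.001, 0.857], [0.002, -1.0, -0.0]]
ft_force: [-0.1, 1.3, -0.8]
grip_width: 0.0326
```

```bash
cat > m.py <<'E'
from h import *
s=env.observe(); w=get_image("wrist"); C=cloud(w,s); p=w["pixels"]
R=s["tool_rot"]; T=(C-s["position"])@R*1000
print(s["time_s"],s["position"],yaw(s),s["grip_width"],s["ft_force"])
# head top: near tool y -2..-10 , |z|<16
m=(abs(T[...,2])<18)&(abs(T[...,0])<40)&(T[...,1]>-12)&(T[...,1]<5)
q=T[m]; print(m.sum(), np.percentile(q,[1,50,99],axis=0).round(1))
r=cv2.minAreaRect(q[:,[0,2]].astype(np.float32)); print(np.round(r[0],1),np.round(r[1],1),r[2])
A=np.c_[q[:,0],q[:,2],np.ones(len(q))]; print("tilt rad",np.linalg.lstsq(A,q[:,1],rcond=None)[0].round(3))
E
python3 m.py
```

```text
3.525 [ 0.4806269  -0.2348313   0.10815909] 58.9571234893432 0.03259422211987676 [-0.10702379  1.29421051 -0.84307168]
14660 [[-29.6  -9.7 -17. ]
 [ -5.4  -3.4  -0.4]
 [ 26.8   3.4  16.1]]
[-0.5  0. ] [58.8 36. ] 0.09091970324516296
tilt rad [-2.200e-02 -2.000e-03 -3.425e+00]
```

>>> move_arm(targets=[-18.5,0,34.5,0,0,0,-18.5,0,34.5,0,0,0,-18.5,0,34.5,0,0,0,-18.5,0,34.5,0,0,0,-18.5,0,34.5,0,0,0])

```text
time_s: 4.2
position: [0.4898, -0.0379, 0.1064]
tool_rot: [[0.857, -0.001, 0.516], [-0.516, 0.0, 0.857], [-0.001, -1.0, -0.0]]
ft_force: [0.8, -0.3, -0.5]
grip_width: 0.0325
```

>>> move_arm(targets=[0,0,0,0,-0.13,0,0,0,0,0,-0.13,0,0,0,0,0,-0.131,0,0,0,0,0,0,0,0,0,0,0,0,0])

```text
time_s: 4.82
position: [0.49, -0.0392, 0.1066]
tool_rot: [[0.988, -0.0, 0.153], [-0.153, 0.0, 0.988], [-0.0, -1.0, 0.0]]
ft_force: [-0.3, -0.1, -1.5]
grip_width: 0.0325
```

```bash
python3 m.py; python3 - <<'E'
from h import *
save("side","s3.png",(200,200,400,350),3); s=env.observe();w=save("wrist","w3.png"); C=cloud(w,s)
rect(C,reg(C,.49,-.039,.085,.0125,.02),"ledge")
rect(C,reg(C,.49,-.039,.085,.034,.038),"top")
E
```

```text
4.825 [ 0.49003145 -0.03922008  0.10661838] 81.21290865661496 0.03254739836561101 [-0.27880885 -0.11799816 -1.45710288]
14658 [[-29.7  -9.6 -16.9]
 [ -5.7  -3.4  -0.3]
 [ 26.6   3.5  16.2]]
[-0.9  0.1] [58.8 36. ] 0.44934383034706116
tilt rad [-2.200e-02 -3.000e-03 -3.385e+00]
ledge 6390 [476.5 -37.7] [73.1 92.1] 81.4 0.0152
top 6338 [478.1 -37.9] [55.9 68.5] 81.3 0.0352
```

View pics/w3.png

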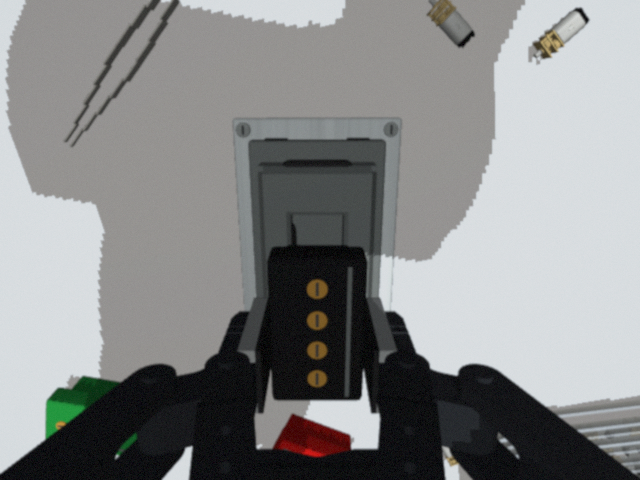

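View pics/s3.png

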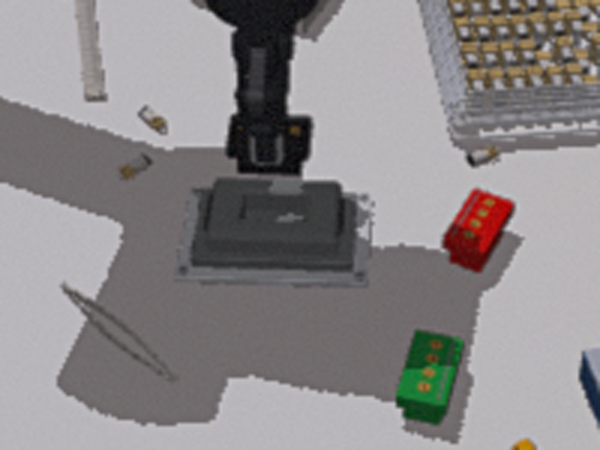

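>>> move_arm(targets=[0.6,10,-0.5,0,0,0,0,10,0,0,0,0,0,10,0,0,0,0,0,7,0,0,0,0,0,0,0,0,0,0])

```text
time_s: 5.6
position: [0.4904, -0.0397, 0.0692]
tool_rot: [[0.989, -0.001, 0.15], [-0.15, 0.0, 0.989], [-0.001, -1.0, 0.0]]
ft_force: [-0.4, -0.2, -1.6]
grip_width: 0.0324
```

>>> move_arm(targets=[0,2,0,0,0,0,0,2,0,0,0,0,0,2,0,0,0,0,0,2,0,0,0,0,0,0,0,0,0,0])

```text
time_s: 6.22
position: [0.4906, -0.0398, 0.0617]
tool_rot: [[0.989, -0.0, 0.15], [-0.15, 0.0, 0.989], [-0.0, -1.0, 0.0]]
ft_force: [0.7, -0.5, -0.9]
grip_width: 0.0329
```

>>> move_arm(targets=[0,2,0,0,0,0,0,2,0,0,0,0,0,2,0,0,0,0,0,2,0,0,0,0,0,1,0,0,0,0])

```text
time_s: 6.85
position: [0.4906, -0.0395, 0.0526]
tool_rot: [[0.989, -0.0, 0.15], [-0.15, 0.001, 0.989], [-0.0, -1.0, 0.0]]
ft_force: [1.5, 5.5, 0.1]
grip_width: 0.0322
```

>>> move_arm(targets=[0,1.5,0,0,0,0,0,1.5,0,0,0,0,0,1.5,0,0,0,0,0,1,0,0,0,0,0,0,0,0,0,0])

```text
time_s: 7.48
position: [0.4905, -0.0397, 0.0471]
tool_rot: [[0.989, -0.001, 0.15], [-0.15, 0.0, 0.989], [-0.001, -1.0, 0.0]]
ft_force: [1.1, 5.5, -2.0]
grip_width: 0.0326
```

>>> move_arm(targets=[0,0.7,0,0,0,0,0,0.7,0,0,0,0,0,0.6,0,0,0,0,0,0,0,0,0,0,0,0,0,0,0,0])

```text
time_s: 8.1
position: [0.4905, -0.0397, 0.0458]
tool_rot: [[0.989, 0.0, 0.15], [-0.15, -0.0, 0.989], [0.0, -1.0, -0.0]]
ft_force: [-0.9, 5.0, 8.1]
grip_width: 0.0327
```

>>> move_arm(targets=[0,0.7,0,0,0,0,0,0.7,0,0,0,0,0,0,0,0,0,0,0,0,0,0,0,0,0,0,0,0,0,0])

```text
time_s: 8.72
position: [0.4906, -0.0397, 0.0457]
tool_rot: [[0.989, 0.001, 0.15], [-0.15, -0.0, 0.989], [0.001, -1.0, -0.0]]
ft_force: [-5.2, 6.4, 24.9]
grip_width: 0.0326
```

```bash
python3 m.py; python3 - <<'E'
from h import *
save("side","s4.png",(200,200,400,350),3);save("wrist","w4.png")
E
```

```text
8.725 [ 0.49058307 -0.03971205  0.04569269] 81.37457867397488 0.03262968139723257 [-5.16134549  6.42490695 24.93786003]
14653 [[-29.8  -9.6 -16.9]
 [ -5.7  -3.5  -0.3]
 [ 26.6   3.3  16.2]]
[-1.1  0.1] [58.2 35.9] 0.2062181532382965
tilt rad [-2.100e-02 -1.000e-03 -3.483e+00]
```

View pics/s4.png

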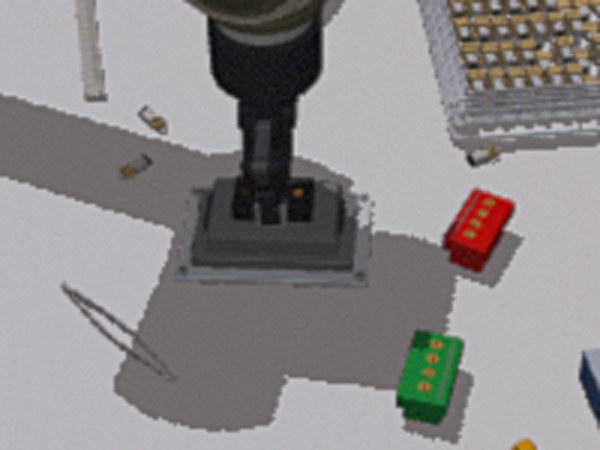

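View pics/w4.png

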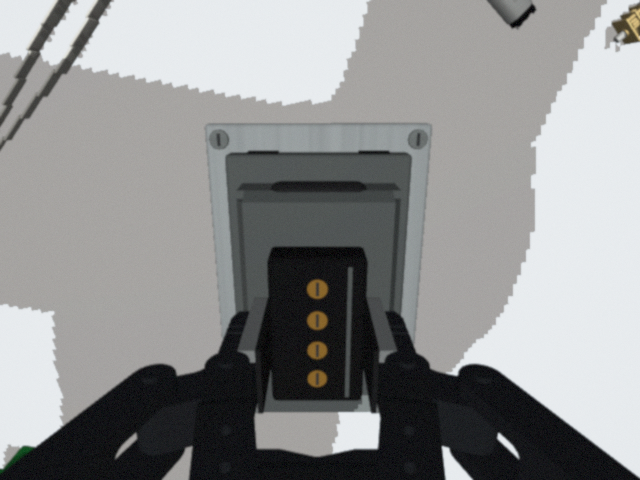

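>>> move_arm(targets=[0,0,0,0,0,0,0,0,0,0,0,0,0,0,0,0,0,0,0,-15,0,0,0,0,0,-25,0,0,0,0], hand=0.2)

```text
time_s: 9.5
position: [0.4902, -0.0399, 0.0837]
tool_rot: [[0.989, -0.002, 0.15], [-0.15, 0.0, 0.989], [-0.002, -1.0, 0.0]]
ft_force: [-0.7, 1.0, 0.7]
grip_width: 0.0515
```

>>> move_arm(targets=[0,-25,0,0,0,0,0,-25,0,0,0,0,0,-25,0,0,0,0,0,-10,0,0,0,0,0,0,0,0,0,0])

```text
time_s: 10.12
position: [0.4907, -0.0399, 0.1688]
tool_rot: [[0.989, 0.0, 0.15], [-0.15, -0.0, 0.989], [0.0, -1.0, -0.0]]
ft_force: [0.3, -1.3, -1.2]
grip_width: 0.0512
```

```bash
python3 - <<'E'
from h import *
s=env.observe();w=save("wrist","w5.png"); C=cloud(w,s);print(s["position"],yaw(s))
rect(C,reg(C,.49,-.039,.085,.034,.038),"top")
rect(C,reg(C,.49,-.039,.085,.0125,.02),"ledge")
m=reg(C,.49,-.039,.035,.046,.06);rect(C,m,"mod")
q=C[m]; A=np.c_[q[:,:2]-q[:,:2].mean(0),np.ones(len(q))]; print(np.linalg.lstsq(A,q[:,2],rcond=None)[0].round(4))
E
```

```text
[ 0.49068733 -0.03989693  0.16876978] 81.35553675954094
top 5898 [489.4 -39.7] [56.  91.8] 81.4 0.0352
ledge 4007 [489.7 -39.8] [ 73.1 118.9] 81.5 0.0151
mod 4675 [489.4 -39.1] [34.  57.7] 81.4 0.0495
[0.0044 0.0047 0.0495]
```

View pics/w5.png

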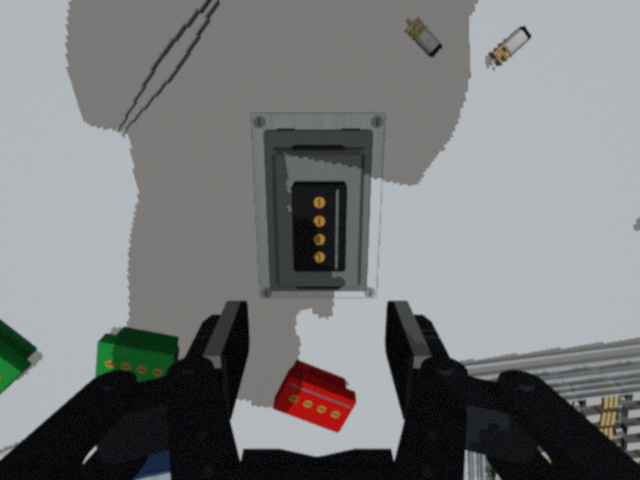

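>>> move_arm(targets=[-1,25,0.5,0,0,0,0,25,0,0,0,0,0,25,0,0,0,0,0,20,0,0,0,0,0,8,0,0,0,0], hand=-1)

```text
time_s: 10.8
position: [0.4889, -0.0389, 0.0642]
tool_rot: [[0.989, -0.003, 0.15], [-0.15, 0.001, 0.989], [-0.003, -1.0, 0.001]]
ft_force: [0.0, 0.8, -0.1]
grip_width: 0.0
```

>>> move_arm(targets=[0,2,0,0,0,0,0,2,0,0,0,0,0,1.5,0,0,0,0,0,1,0,0,0,0,0,1,0,0,0,0])

```text
time_s: 11.42
position: [0.4898, -0.0392, 0.0585]
tool_rot: [[0.989, 0.0, 0.15], [-0.15, -0.0, 0.989], [0.0, -1.0, -0.0]]
ft_force: [1.2, 0.2, -0.4]
grip_width: -0.0002
```

>>> move_arm(targets=[0,0.7,0,0,0,0,0,0.7,0,0,0,0,0,0.5,0,0,0,0,0,0,0,0,0,0,0,0,0,0,0,0])

```text
time_s: 12.05
position: [0.4899, -0.0391, 0.058]
tool_rot: [[0.989, 0.001, 0.15], [-0.15, -0.0, 0.989], [0.001, -1.0, -0.0]]
ft_force: [-4.2, 1.4, 18.9]
grip_width: -0.0003
```

>>> move_arm(targets=[0,-10,0,0,0,0,0,-25,0,0,0,0,0,-30,0,0,0,0,0,-30,0,0,0,0,0,-20,0,0,0,0])

```text
time_s: 12.68
position: [0.4899, -0.0392, 0.1731]
tool_rot: [[0.989, 0.001, 0.15], [-0.15, -0.001, 0.989], [0.002, -1.0, -0.0]]
ft_force: [0.4, -0.0, 0.3]
grip_width: 0.0
```

>>> move_arm(targets=[-7.3,0,50,0,0,0,-7.3,0,59.4,0,0,0,-7.3,0,59.4,0,0,0,-7.3,0,59.4,0,0,0,-7.3,0,59.4,0,0,0], hand=0.1)

```text
time_s: 13.3
position: [0.4967, 0.2526, 0.1718]
tool_rot: [[0.989, 0.0, 0.15], [-0.15, -0.0, 0.989], [0.0, -1.0, 0.0]]
ft_force: [0.3, -0.0, -0.5]
grip_width: 0.0468
```

>>> move_arm(targets=[0,0,5,0,0.12,0,0,0,4,0,0.12,0,0,0,0,0,0.127,0,0,0,0,0,0,0,0,0,0,0,0,0])

```text
time_s: 13.92
position: [0.4987, 0.2593, 0.1716]
tool_rot: [[0.87, -0.0, 0.493], [-0.493, -0.0, 0.87], [-0.0, -1.0, -0.0]]
ft_force: [0.0, -0.3, -0.1]
grip_width: 0.0468
```

```bash
python3 - <<'E'
from h import *
s=env.observe();w=save("wrist","w6.png"); C=cloud(w,s);print(s["position"],yaw(s))
rect(C,reg(C,.498,.26,.085,.036,.043),"top")
rect(C,reg(C,.498,.26,.05,.055,.065),"rib")
E
```

```text
[0.49868298 0.25934554 0.17157575] 60.461542305878936
top 14145 [497.8 259.3] [ 67.8 111.7] 60.0 0.0392
rib 2381 [497.8 259.4] [16.4 59.6] 59.9 0.0588
```

View pics/w6.png

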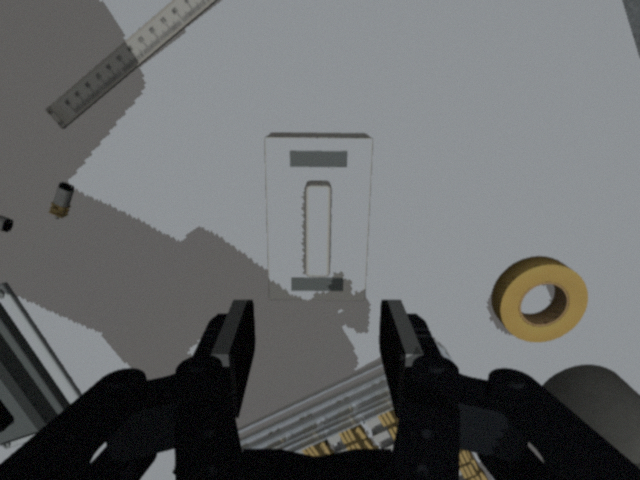

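>>> move_arm(targets=[-0.8,30,-0.4,0,0.009,0,0,30,0,0,0,0,0,30,0,0,0,0,0,25,0,0,0,0,0,7,0,0,0,0])

```text
time_s: 14.6
position: [0.4973, 0.2593, 0.0484]
tool_rot: [[0.865, -0.002, 0.502], [-0.502, -0.001, 0.865], [-0.002, -1.0, -0.002]]
ft_force: [0.7, 0.4, 0.3]
grip_width: 0.0472
```

>>> move_arm(targets=[0,0,0,0,0,0,0,0,0,0,0,0,0,0,0,0,0,0,0,0,0,0,0,0,0,0,0,0,0,0], hand=-1, squeeze=80)

```text
time_s: 15.22
position: [0.4985, 0.2598, 0.0507]
tool_rot: [[0.865, 0.002, 0.503], [-0.503, 0.001, 0.865], [0.002, -1.0, 0.002]]
ft_force: [0.1, 1.2, 6.6]
grip_width: 0.0142
```

>>> move_arm(targets=[0,-5,0,0,0,0,0,-15,0,0,0,0,0,-25,0,0,0,0,0,-25,0,0,0,0,0,-10,0,0,0,0])

```text
time_s: 15.85
position: [0.4982, 0.2596, 0.1314]
tool_rot: [[0.864, 0.003, 0.503], [-0.503, 0.001, 0.864], [0.002, -1.0, 0.002]]
ft_force: [0.1, 0.6, -1.8]
grip_width: 0.0138
```

```bash
cat > m2.py <<'E'
from h import *
import sys
s=env.observe(); w=save("wrist",sys.argv[1]); C=cloud(w,s)
T=(C-s["position"])@s["tool_rot"]*1000
print(s["time_s"],s["position"],yaw(s),s["grip_width"],s["ft_force"])
m=(abs(T[...,2])<40)&(abs(T[...,0])<65)&(T[...,1]>6)&(T[...,1]<14)
n,l,st,ce=cv2.connectedComponentsWithStats(m.astype(np.uint8)); i=1+np.argmax(st[1:,4]); m=l==i; q=T[m]
print(st[i]); r=cv2.minAreaRect(q[:,[0,2]].astype(np.float32)); print(np.round(r[0],1),np.round(r[1],1),r[2])
A=np.c_[q[:,0],q[:,2],np.ones(len(q))]; print("tilt rad",np.linalg.lstsq(A,q[:,1],rcond=None)[0].round(3))
E
python3 m2.py w7.png
```

```text
15.85 [0.49820104 0.25959971 0.13144762] 59.81800202188454 0.013841950842592108 [ 0.11927536  0.5517247  -1.77788497]
[  220   169   194   198 24456]
[-15.9  -0.6] [80.6 68.2] 0.08215109258890152
tilt rad [ 2.0000e-03 -0.0000e+00  1.1451e+01]
```

View pics/w7.png

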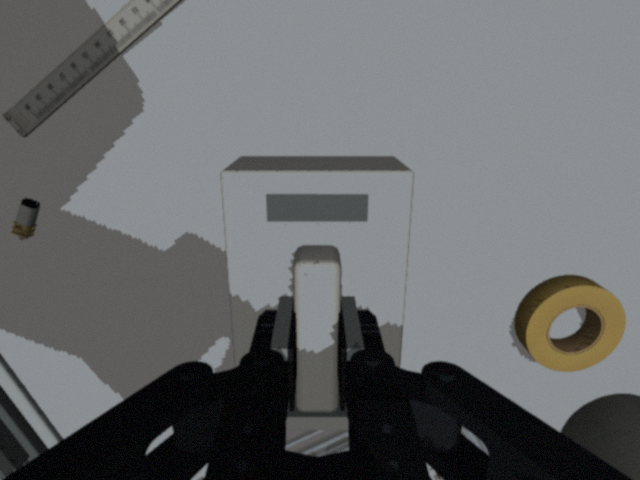

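>>> move_arm(targets=[20,0,-37,0,0,0,25,0,-46,0,0,0,25,0,-46,0,0,0,25,0,-46,0,0,0,25,0,-46,0,0,0])

```text
time_s: 16.52
position: [0.4899, 0.0066, 0.129]
tool_rot: [[0.864, -0.001, 0.503], [-0.503, 0.0, 0.864], [-0.001, -1.0, -0.0]]
ft_force: [0.5, -0.3, -0.4]
grip_width: 0.0142
```

>>> move_arm(targets=[23.3,0,-41.3,0,0,0,0,0,0,0,-0.12,0,0,0,0,0,-0.13,0,0,0,0,0,-0.127,0,0,0,0,0,0,0])

```text
time_s: 17.15
position: [0.4895, -0.0392, 0.129]
tool_rot: [[0.989, -0.001, 0.15], [-0.15, 0.0, 0.989], [-0.001, -1.0, 0.0]]
ft_force: [-0.3, -1.1, -1.5]
grip_width: 0.014
```

```bash
python3 m2.py w8.png;  python3 - <<'E'
from h import *
save("side","s8.png",(200,180,400,330),3)
s=env.observe();w=get_image("wrist");C=cloud(w,s);print(s["position"],yaw(s))
r=rect(C,reg(C,.49,-.039,.085,.0125,.02),"ledge")
r=rect(C,reg(C,.49,-.039,.085,.003,.009),"plate")
E
```

```text
17.15 [ 0.4894771  -0.03922175  0.12902112] 81.34752041097967 0.013962408925552006 [-0.33640365 -1.13225598 -1.51813917]
[  220   169   194   198 24458]
[-16.2  -0.5] [80.3 68. ] 0.020715700462460518
tilt rad [ 2.0000e-03 -1.0000e-03  1.1475e+01]
[ 0.48960041 -0.03918068  0.12919927] 81.2724621858008
ledge 2284 [436.5 -31.7] [73.2 11.3] 81.5 0.0151
plate 3464 [432.2 -31.1] [92.1 22.4] 81.4 0.0054
```

View pics/w8.png

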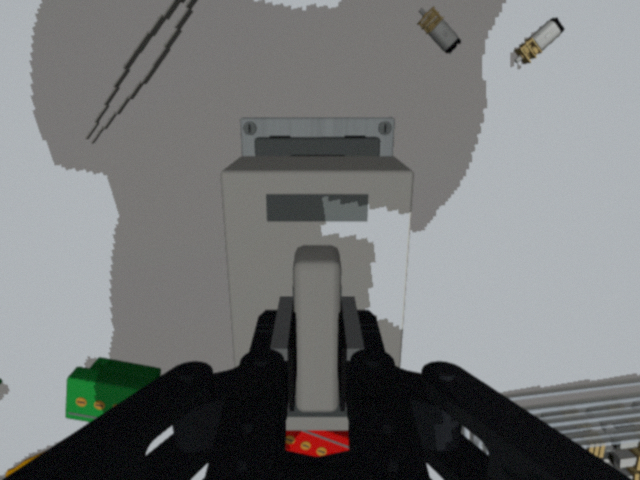

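View pics/s8.png

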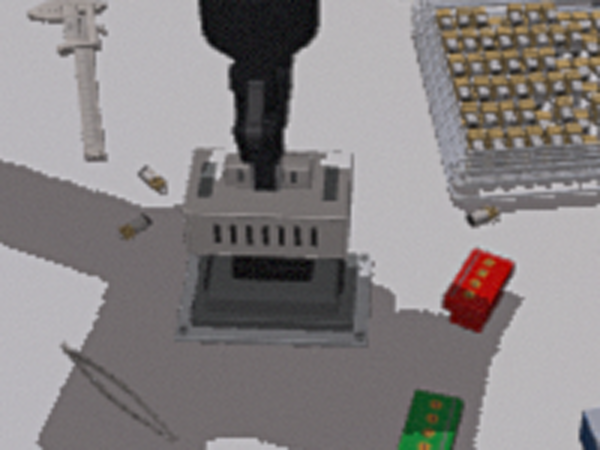

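>>> move_arm(targets=[0.6,10,0,0,0,0,0,12,0,0,0,0,0,10,0,0,0,0,0,6,0,0,0,0,0,2,0,0,0,0])

```text
time_s: 17.92
position: [0.4903, -0.0393, 0.0891]
tool_rot: [[0.989, -0.001, 0.149], [-0.149, 0.0, 0.989], [-0.001, -1.0, 0.0]]
ft_force: [0.4, 0.0, -0.6]
grip_width: 0.0138
```

>>> move_arm(targets=[0,2,0,0,0,0,0,2,0,0,0,0,0,2,0,0,0,0,0,2,0,0,0,0,0,0,0,0,0,0])

```text
time_s: 18.55
position: [0.4903, -0.0393, 0.0814]
tool_rot: [[0.989, -0.0, 0.149], [-0.149, 0.0, 0.989], [-0.0, -1.0, 0.0]]
ft_force: [-0.1, 0.3, -0.9]
grip_width: 0.0141
```

Rim at about 31 mm, over the lead-in with no force. I'll go on down to the latches.

>>> move_arm(targets=[0,1.5,0,0,0,0,0,1.5,0,0,0,0,0,1.5,0,0,0,0,0,1,0,0,0,0,0,0,0,0,0,0])

```text
time_s: 19.18
position: [0.4908, -0.0395, 0.0766]
tool_rot: [[0.989, 0.001, 0.149], [-0.149, -0.0, 0.989], [0.001, -1.0, -0.0]]
ft_force: [0.5, -0.3, 5.4]
grip_width: 0.0139
```

>>> move_arm(targets=[0,1.2,0,0,0,0,0,1.2,0,0,0,0,0,1,0,0,0,0,0,1,0,0,0,0,0,0,0,0,0,0])

```text
time_s: 19.8
position: [0.4906, -0.0394, 0.0717]
tool_rot: [[0.989, 0.0, 0.149], [-0.149, -0.0, 0.989], [0.001, -1.0, -0.0]]
ft_force: [-0.2, -1.5, 0.3]
grip_width: 0.0142
```

>>> move_arm(targets=[0,1.2,0,0,0,0,0,1.2,0,0,0,0,0,1.2,0,0,0,0,0,1,0,0,0,0,0,0,0,0,0,0])

```text
time_s: 20.42
position: [0.4903, -0.0393, 0.067]
tool_rot: [[0.989, -0.0, 0.149], [-0.149, 0.0, 0.989], [-0.0, -1.0, 0.0]]
ft_force: [1.1, 0.2, -1.9]
grip_width: 0.0142
```

>>> move_arm(targets=[0,0.6,0,0,0,0,0,0.6,0,0,0,0,0,0.4,0,0,0,0,0,0,0,0,0,0,0,0,0,0,0,0])

```text
time_s: 21.05
position: [0.4904, -0.0393, 0.0667]
tool_rot: [[0.989, 0.001, 0.149], [-0.149, -0.0, 0.989], [0.001, -1.0, -0.0]]
ft_force: [-4.5, 2.5, 13.2]
grip_width: 0.0141
```

>>> move_arm(targets=[0,0.5,0,0,0,0,0,0.4,0,0,0,0,0,0,0,0,0,0,0,0,0,0,0,0,0,0,0,0,0,0])

```text
time_s: 21.68
position: [0.4904, -0.0393, 0.0666]
tool_rot: [[0.989, 0.001, 0.149], [-0.149, -0.001, 0.989], [0.002, -1.0, -0.0]]
ft_force: [-7.8, 2.4, 24.6]
grip_width: 0.014
```

```bash
python3 m2.py w9.png; python3 - <<'E'
from h import *
im=save("side","s9.png",(200,150,400,350),3)
C=cloud(im); rect(C,reg(C,.49,-.039,.085,.052,.062),"hood top side")
s=env.observe(); w=get_image("wrist"); C=cloud(w,s); m=reg(C,.49,-.039,.085,.05,.06); rect(C,m,"hood top wrist")
q=C[m]; print(np.linalg.lstsq(np.c_[q[:,:2]-q[:,:2].mean(0),np.ones(len(q))],q[:,2],rcond=None)[0].round(4))
print(env.observe()["ft_force"],env.observe()["position"])
E
```

```text
21.675 [ 0.49037827 -0.03926067  0.06660719] 81.43635248407712 0.013983363930169839 [-7.77097154  2.39438295 24.56431005]
[  220   169   194   198 24463]
[-16.3  -0.6] [80.3 68. ] 0.1499122679233551
tilt rad [3.0000e-03 1.0000e-03 1.1417e+01]
hood top side 907 [490.7 -40.1] [ 71.2 112.7] 80.5 0.0583
hood top wrist 25880 [489.9 -39.7] [ 68.  112.3] 81.5 0.0552
[ 0.0009 -0.0015  0.0552]
[-8.22675747  2.35539086 24.34602857] [ 0.4903862  -0.03927373  0.0666104 ]
```

View pics/w9.png

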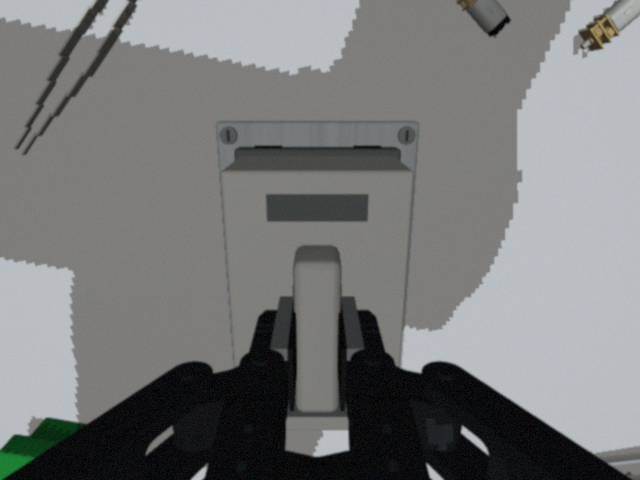

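View pics/s9.png

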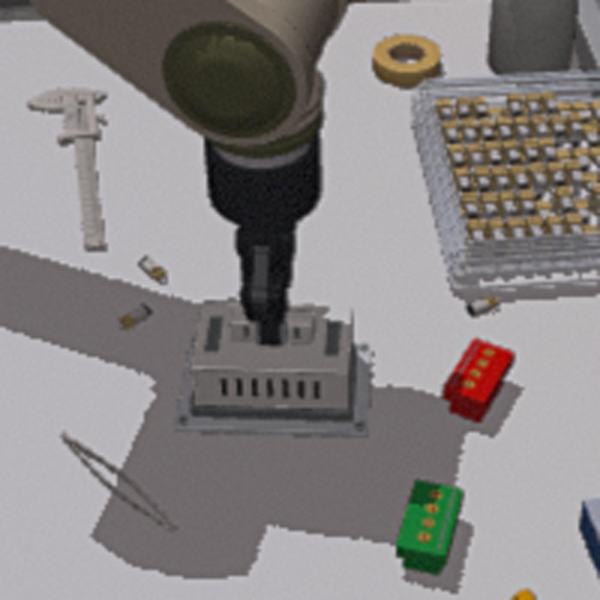

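The hood is level and home: the top face measures about 56 mm, and the push is steady at about 24 N. Handing in now with the push held.

```bash
python3 - <<'E'
from rig import env
print(env.close_job())
E
```

```text
the job is handed in; nothing more can be done
None
```

The module and the hood are both home. I handed the job in at about 21.8 s with the gripper still holding the hood's rib and pressing down at about 24 N.

- **Module:** I pressed the black module into the recess, then pushed it again with the closed fingers at about 19 N. The fingertips stopped 50.0 mm above the desk, which is exactly flush. Before that push, the wrist camera put its top 14.3 mm above the housing face (14 mm nominal), and level.
- **Hood:** It met the latches with the rim about 26 mm up, and the force had gone by about 21 mm. It stopped at about 16 mm, on the ledge. The last wrist view put its top face at 55.2 mm; that camera reads about 0.8 mm low, so this matches the 56 mm expected. It was level, centred within about 1 mm, and aligned with the housing.
- **Disagreements:** The side camera read the hood's top about 2 mm high (58.3 mm), as it had for every height. At the latches I saw only 5.4 N, below the stated 8 to 15 N. Forces were read only at the end of each move, so the peak probably fell between readings.
- **Roll and screwdriver:** I never touched the tape roll or the screwdriver.

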